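# Rock the pendulum angle gauge to its mark on the stud

### The job

Pick up the angle gauge by its wooden grip and set it gently upright with the groove of its foot on the round steel stud of the joist offcut, dial towards you, then slide it away from you along the stud until you feel it meet the sprung blue stop pad (where the stop is clamped has to be felt or seen). Keeping it down on the stud and lightly against that stop, rock it sideways about the stud until its swinging black pointer settles on the red mark, and finish holding it still like that, so that a line can be scribed along its foot. Leave the amber jar, the copper spool and the rubber block alone.

Things in the scene. Friction and masses are not known exactly. Their poses are not given: they have to be found in the camera images.
- gauge: Pendulum angle gauge, 0.35 to 0.6 kg, 40 (x) x 100 (y) x 158 (z) mm, upright on the bench. Origin under the middle of its foot, z up, y along the foot, white dial on its -x face. Foot 20 mm high; under its middle an inverted-V groove along x, 28 mm wide, 8 mm deep, flanks 30 degrees from level. Above it a plate 8 mm thick, 100 mm wide, up to z = 106; on top a wooden grip post up to z = 158.
- groove (a point): Point under the middle of the gauge's foot, level with its underside, on the groove's middle line; when the groove sits fully on the stud this point lies on the stud's axis (within 1 mm), at any lean.
- grip (a point): Middle of the gauge's wooden grip post: 26 x 26 mm square with sides along the gauge's x and y, free from 109 to 158 mm above the foot's underside, this point at 137 mm.
- pointer (a joint): Angle (rad) of the black pendulum pointer, hinged about the gauge's x axis 90 mm above the foot's underside. It hangs plumb and swings for about 1 s before it settles. 0 = middle tick (gauge upright); positive = tip towards the gauge's +y (left as seen facing the dial from the robot). Leaning the gauge's top towards its +y by an angle makes it read plus that angle.
- mark (a joint): Angle (rad) at which the red marker is set on the dial, same zero, hinge line and sense as the pointer; stiff, it stays where it is. Between 0.18 and 0.40 at the start, so always on the +y side.
- pointer_tip (a point): Tip of the black pointer, 57 mm from its hinge, 8.5 mm in front of the gauge's middle plane.
- mark_tip (a point): Inner point of the red marker, on the same 57 mm circle as the pointer's tip: the two coincide when the pointer is on the mark.
- stud: Round steel rod, diameter 14 mm, fixed lying level on a thin rib on the offcut. Origin on the rod's axis, 58 mm above the bench, above the middle of the offcut; x along the rod, away from the robot. The rod runs from x = -68 mm to +44 mm. The gauge's foot overhangs it on both sides and is free to lean 0.45 rad either way.
- stud_front (a point): Middle of the rod's near end (68 mm from the stud's origin, on its axis); the dial faces this way when the gauge stands as asked.
- offcut: Fixed wooden joist offcut 146 (x) x 40 (y) x 30 mm on a plywood foot board 156 x 96 x 14 mm. Origin under its middle, on the bench; x along the stud, away from the robot. It carries the steel stop at its far end.
- stop_nearest (a point): The stop has a blue sprung pad, 26 mm wide, facing -x. This point (14 mm beyond the stud's origin along x, 14 mm above its axis) is the nearest its face can stand; it is clamped 0 to 25 mm further along x, unreported. The pad yields from 1.2 N, 0.3 N more per mm, up to 8 mm, then is rigid. A foot centred 25 mm before the stud's origin is clear of it.
- flux_jar: Amber jar with black cap, 56 x 56 x 78 mm, loose; origin under its middle. A bystander.
- copper_spool: Spool of copper wire, 48 x 48 x 30 mm, loose; origin under its middle. A bystander.
- eraser_block: Grey rubber block, 24 x 52 x 13 mm, loose; origin under its middle. A bystander.

How it is judged (in metres and radians):
On the way:
1. the gauge, held upright (within 0.1 rad), has its groove on the stud and is against the sprung stop (y of groove in the frame of stud between -0.004 and 0.004 m and z of groove in the frame of stud between -0.004 and 0.004 m and contact force between gauge and stud above 0.3 N and contact force between gauge and offcut above 0.3 N and angle between the x axis of gauge and the x axis of stud, either way round below 0.17 rad and x of stud_front in the frame of gauge below 0 m and angle between gauge's own z axis and vertical below 0.1 rad and contact force between the fingers and gauge above 1 N), for 0.2 s.
At the end, for the whole second after the job is handed in: Still gripped, dial to the near end of the stud; groove on the stud (4 mm, square within 0.17 rad), touching stud and sprung stop with over 0.3 N each; pointer tip within 4.5 mm (4.5 degrees) of the red mark's point, no longer swinging; gauge still (y of groove in the frame of stud between -0.004 and 0.004 m and z of groove in the frame of stud between -0.004 and 0.004 m and contact force between gauge and stud above 0.3 N and contact force between gauge and offcut above 0.3 N and angle between the x axis of gauge and the x axis of stud, either way round below 0.17 rad and x of stud_front in the frame of gauge below 0 m and distance between pointer_tip and mark_tip below 0.0045 m and contact force between the fingers and gauge above 1 N and linear speed of gauge below 0.02 m/s and velocity of joint pointer between -0.3 and 0.3 rad/s); the arm keeps its last pose, push and grip.
It fails at once if the jar, spool or rubber block is moved by more than 25 mm (distance of any of flux_jar, copper_spool, eraser_block from where it was at the start of the episode above 0.025 m).
It fails at once if the gauge is rammed onto the stud or into the stop (over 60 N) (contact force between gauge and stud above 60 N or contact force between gauge and offcut above 60 N).
It also fails if it takes over 54 s, if anything falls off the work surface, if the arm or the gripper's body presses on something with over 40 N, if the wrist force passes 120 N, or if a joint passes its speed limit or range.

### The arm

A 6-joint arm with a two-finger parallel gripper is mounted at the origin on a cart in front of the work surface, level with it; the furniture and walls round the work are solid. World frame = base frame: x ahead of the robot, y to its left, z up, the work surface at z = 0. Lengths are in mm, angles in rad, forces in N, time in s.
With the tool pointing down it reaches from about 350 to 875 mm from the base axis. Payload 4.2 kg.
Tool frame: the origin (TCP) lies at the very end of the fingers, on their centre line; the grasp point (between the pads) lies 19 mm behind it; z points along the fingers, y is the direction in which the jaws open and shut (so a half turn about z gives the same grasp; the last joint's range is limited). The gripper opens to 87 mm and grips with 3 to 60 N. Pads are 19 mm wide; open, the fingers measure 117 mm over their backs; the gripper's body (75 mm by 190 mm) begins 51 mm behind the grasp point.
Start: joints at [0.259, 0.385, 0.008, 0, -1.194, -0.259], TCP at [624.979, 0.025, 222.55] pointing down, gripper open.
Joint ranges: [-3.14, 3.14], [-1.21, 2.06], [-1.07, 1.41], [-3.16, 2.05], [-2.99, -0.16], [-3.1, 3.1]. Speed limits (rad/s): [2.79, 2.79, 3.14, 3.14, 3.14, 3.14].

### API

Orientations are given as a unit quaternion [x, y, z, w].
In Python, from station import readout, eyes, order gives the robot as it stands.
- The arm moves only by the tool jog_arm, never from a script. Its argument "increments" is one flat list of numbers, 7 for each row, row after row: the shift along the tool's x, y, z in mm, then the turn, a rotation vector about the tool's x, y, z in rad, then the finger opening in mm, from 0 to 87. A call has 1 to 12 rows; each row shifts and turns the commanded pose from where the row before left it, along the tool's axes as they then stand; what a row does not reach is not made up. A row lasts 1/8 s, in which the tool goes at most 62.5 mm and 10.7 degrees, less where a joint would pass 70% of its speed; a pose out of reach is approached as far as the arm can. A call with a gripper value outside its range is refused whole. The fingers move at their own pace and stop on an object; "grip_force" is the grip in N (left out, the last holds). Time passes only in rows, so rows that do not move let the fingers close. It gives the time, the measured TCP pose, the force and the opening at its end, in the units of the state.
- readout.get_state(): the state, without advancing time (a new reading comes with each control period).
- eyes.capture(name): name is "scene" or "side" or "wrist"; returns (picture, depth): 400x640x3 uint8, red, green, blue; 400x640 float32, mm along the optical axis (not along the pixel's ray), 0 where there is no reading.
- eyes.camera_params(name): a dict with "fov_y" (degrees; the focal length in pixels is half the picture's height over the tangent of half this angle, whatever the lens; pixels are square), "cx", "cy" (the principal point, pixels), "xyz" and "rotation" of the camera in the world; the wrist camera has in their place "hand_eye" (4x4, takes a point from camera to tool coordinates, whose origin is the TCP and whose axes are the flange's). Camera axes: x right, y up, looking along -z (the intrinsics and any distortion apply to the point x, -y, -z); pixel columns grow to the right and rows downward; lengths in mm; the calibration is good to about 2 mm. A picture is of the moment at which its call begins: read the wrist's pose just before it. camera_params takes no time and is no camera call.
- order.hand_in(): hands the job in, once; it reports no verdict.
The state is a dict: "time_s": time; "joint_positions": joint angles; "joint_velocities": joint speeds; "joint_efforts": joint torques, N m; "tcp_pos": TCP position; "tool_rot": TCP orientation; "ft_force": force on the tool from outside, world axes, zero at the start; "wrist_torque": the same for the moment, N m; "finger_gap": finger opening in mm.
Only numpy, scipy, OpenCV 4.12 (cv2) and the standard library are available. Lean on these libraries where they do the work, as an engineer would, in place of code of your own. Each camera call takes 0.05 s, during which the arm holds its last target.

## Working session

There is one attempt and no reset: what is moved stays moved. The work goes in short steps, Python scripts to look and compute and a tool call to move; the robot and the scene stay as the last step left them, time stands still between calls to the robot, and variables do not carry over. Pictures are saved under pics/ and viewed, and the job is handed in when it is done.

Besides the shell and the picture viewer there is one more tool, called after ">>>" by a JSON object that holds its "op" and its "data", one argument or row to a line. jog_arm: Moves the arm, as the interface text tells. Its arguments: {"type":"object","properties":{"increments":{"type":"array","items":{"type":"number"}},"grip_force":{"type":"number"}},"required":["increments"]}

```bash
ls; mkdir -p pics; python3 - <<'E'
from station import readout, eyes
import cv2,numpy as np
print(readout.get_state())
for n in ["scene","side","wrist"]:
    print(n,eyes.camera_params(n))
    p,d=eyes.capture(n)
    cv2.imwrite(f"pics/{n}0.png",p[:,:,::-1]); np.save(f"pics/{n}0.npy",d)
E
```

```text
pics
{'time_s': 0.0, 'joint_positions': array([ 2.58609288e-01,  3.85516095e-01,  6.62895283e-03, -4.74274628e-04,
       -1.19403631e+00, -2.58608496e-01]), 'joint_velocities': array([-5.19010019e-04,  2.08159488e-03, -9.39936523e-04, -3.83964649e-04,
       -1.14261345e-03, -3.05377294e-05]), 'joint_efforts': array([ 5.69075401e-04, -3.90661991e+01,  1.87403029e+01,  4.22001421e+00,
        1.09914420e-02, -1.81494070e-04]), 'tcp_pos': array([6.24387623e+02, 1.42460448e-02, 2.21488944e+02]), 'tool_rot': array([-0.70704478,  0.70716794,  0.00072525, -0.00080856]), 'ft_force': array([-0.12711716, -0.79297928,  0.17414015]), 'wrist_torque': array([ 0.00590675, -0.02996984,  0.0193577 ]), 'finger_gap': 86.95383518254789}
scene {'fov_y': 50.264890975395126, 'cx': 319.8040328046833, 'cy': 206.05252949030907, 'xyz': array([  -3.71714303, -418.63583671,  473.71231152]), 'rotation': array([ 0.49824613, -0.20216827, -0.30165932,  0.78732486])}
side {'fov_y': 50.38985902344917, 'cx': 319.53012255273916, 'cy': 200.2567623288293, 'xyz': array([ 165.39161143, -508.10716015,  724.97065549]), 'rotation': array([ 0.4029514 , -0.10979975, -0.23236717,  0.87839609])}
wrist {'fov_y': 59.60819415190037, 'cx': 319.5781221756483, 'cy': 200.43456130990322, 'hand_eye': array([[-5.73129074e-04,  9.51508876e-01,  3.07620758e-01,
         8.46712413e+01],
       [ 9.99999038e-01,  9.33997010e-04, -1.02586680e-03,
         1.00938033e-01],
       [-1.26343824e-03,  3.07619874e-01, -9.51508495e-01,
        -1.62699800e+02],
       [ 0.00000000e+00,  0.00000000e+00,  0.00000000e+00,
         1.00000000e+00]])}
```

View pics/scene0.png

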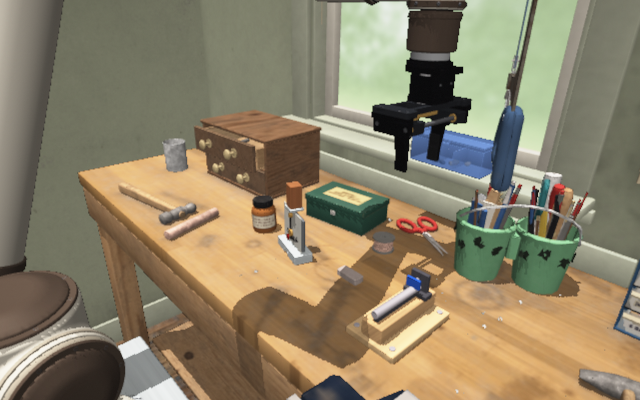

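View pics/side0.png

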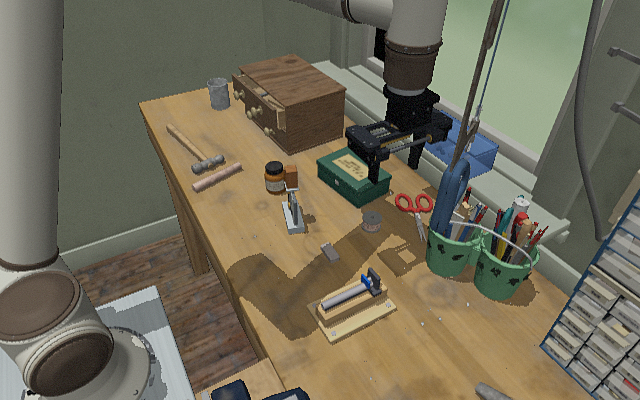

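View pics/wrist0.png

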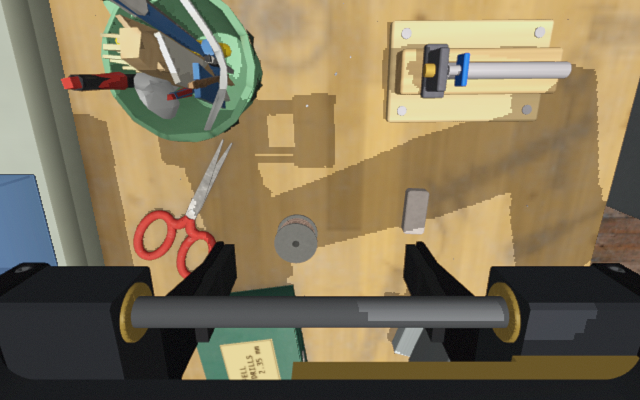

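The scene shows the gauge near (295,230) with the jar to its left, the spool at (383,240), the block at (350,274) and the offcut at (400,315). In the wrist view the offcut runs along the rows near (480,70), with the stud and blue pad visible.

```bash
cat > h.py <<'E'
import numpy as np,cv2
from scipy.spatial.transform import Rotation as R
from station import readout, eyes
def cam(n,st=None):
    p=eyes.camera_params(n); f=200/np.tan(np.radians(p['fov_y']/2))
    if n=='wrist':
        st=st or readout.get_state()
        T=np.eye(4);T[:3,:3]=R.from_quat(st['tool_rot']).as_matrix();T[:3,3]=st['tcp_pos']
        T=T@p['hand_eye']
        return f,p['cx'],p['cy'],T[:3,:3],T[:3,3]
    return f,p['cx'],p['cy'],R.from_quat(p['rotation']).as_matrix(),np.array(p['xyz'])
def cloud(c,d):
    f,cx,cy,M,t=c; v,u=np.mgrid[0:400,0:640]
    P=np.stack([(u-cx)/f*d,-(v-cy)/f*d,-d],-1)
    W=P@M.T+t; W[d<=0]=np.nan
    return W
def ray(c,u,v,z):
    f,cx,cy,M,t=c; r=M@np.array([(u-cx)/f,-(v-cy)/f,-1]); return t+r*(z-t[2])/r[2]
def proj(c,P):
    f,cx,cy,M,t=c; q=(np.asarray(P)-t)@M; return np.stack([cx-f*q[...,0]/q[...,2],cy+f*q[...,1]/q[...,2]],-1)
def shot(n,name):
    st=readout.get_state(); p,d=eyes.capture(n); cv2.imwrite(f'pics/{name}.png',p[:,:,::-1]); np.save(f'pics/{name}.npy',d); return p,d,cam(n,st)
E
python3 - <<'E'
from h import *
for n in ['scene','side','wrist']:
    p=cv2.imread(f'pics/{n}0.png')[:,:,::-1]; d=np.load(f'pics/{n}0.npy'); c=cam(n); W=cloud(c,d)
    hsv=cv2.cvtColor(p.copy(),cv2.COLOR_RGB2HSV)
    def rep(l,u,v): print(n,l,(u,v),p[v,u],W[v,u].round(1))
    if n=='scene':
        for a in [('grip',294,184),('grip',294,197),('foot',298,256),('jar',262,200),('spool',383,236),('block',350,272),('stud',380,312),('bench',300,300),('cap',262,210)]: rep(*a)
    if n=='side':
        for a in [('grip',291,172),('stud',340,298),('bench',240,300),('jar',274,165)]: rep(*a)
    if n=='wrist':
        for a in [('stud',515,66),('studend',568,69),('pad',463,70),('bench',350,100),('fl',405,33),('fl',540,33),('fl',401,110),('fl',526,110),('spool',296,243),('block',415,210)]: rep(*a)
    # gauge area zoom
    if n!='wrist':
        x,y=(240,160) if n=='scene' else (250,150)
        cv2.imwrite(f'pics/{n}z.png',cv2.resize(p[y:y+110,x:x+110],None,fx=5,fy=5,interpolation=cv2.INTER_CUBIC)[:,:,::-1])
E
```

```text
scene grip (294, 184) [209 136  85] [494.3 190.7 155.6]
scene grip (294, 197) [117  72  46] [487.9 183.2 131.8]
scene foot (298, 256) [228 230 230] [470.7 151.1  16.9]
scene jar (262, 200) [63 59 57] [504.4 318.6  74.1]
scene spool (383, 236) [94 92 87] [654.   82.1  25.8]
scene block (350, 272) [135 122 116] [517.   49.2   9.3]
scene stud (380, 312) [199 190 193] [ 416.6 -105.9   60. ]
scene bench (300, 300) [128  96  62] [399.   59.8  -4.1]
scene cap (262, 210) [207 128  67] [495.4 307.4  55.7]
side grip (291, 172) [98 61 33] [490.7 182.  155.1]
side stud (340, 298) [161 159 165] [ 444.5 -105.5   63.8]
side bench (240, 300) [155 128  81] [ 2.901e+02  3.050e+01 -1.000e-01]
side jar (274, 165) [48 52 51] [510.2 324.1  77.8]
wrist stud (515, 66) [208 205 206] [ 456.1 -102.1   64.4]
wrist studend (568, 69) [210 207 209] [411.3 -99.6  66.3]
wrist pad (463, 70) [ 38 111 201] [506.7 -98.2  80.8]
wrist bench (350, 100) [193 160 104] [ 5.914e+02 -7.210e+01  4.000e-01]
wrist fl (405, 33) [220 217 218] [ 542.  -134.2   18.2]
wrist fl (540, 33) [214 211 212] [ 412.2 -134.3   17. ]
wrist fl (401, 110) [224 220 222] [540.3 -62.7  16.1]
wrist fl (526, 110) [154 150 152] [412.4 -62.7  16.6]
wrist spool (296, 243) [75 76 71] [650.6  83.8  20.9]
wrist block (415, 210) [158 148 141] [516.5  46.4  14.6]
```

View pics/scenez.png

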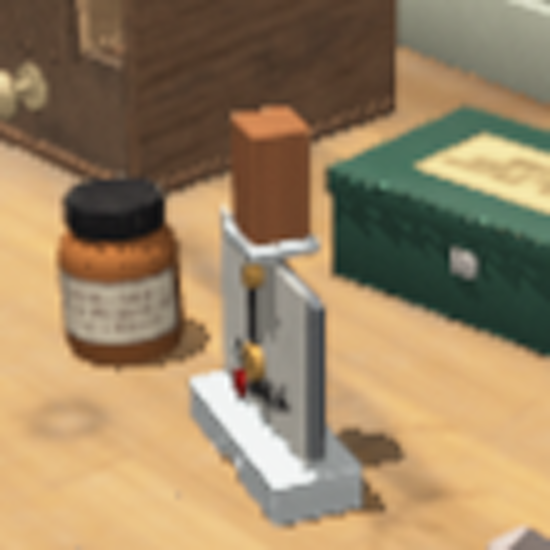

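View pics/sidez.png

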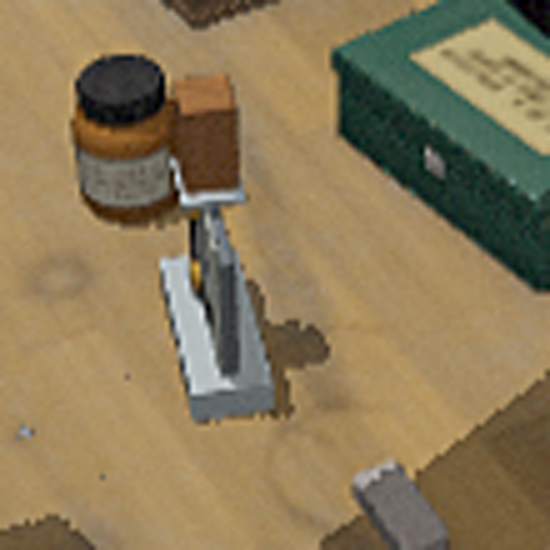

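```bash
python3 - <<'E'
from h import *
for n in ['scene','side']:
    p=cv2.imread(f'pics/{n}0.png')[:,:,::-1].copy(); d=np.load(f'pics/{n}0.npy'); c=cam(n); W=cloud(c,d)
    roi=(abs(W[...,0]-480)<70)&(abs(W[...,1]-180)<85)
    g=roi&(W[...,2]>112)&(W[...,2]<165)
    top=g&(W[...,2]>153)
    f=roi&(W[...,2]>14)&(W[...,2]<24)
    for l,m in [('grip',g),('top',top),('foot',f),('plate',roi&(W[...,2]>30)&(W[...,2]<95))]:
        P=W[m]; r=cv2.minAreaRect(P[:,:2].astype(np.float32)); print(n,l,m.sum(),P.mean(0).round(1),P.min(0).round(1),P.max(0).round(1),np.round(r[0],1),np.round(r[1],1),round(r[2],1))
    for z0 in (118,130,142,152):
        P=W[g&(abs(W[...,2]-z0)<4)];r=cv2.minAreaRect(P[:,:2].astype(np.float32)); print(z0,np.round(r[0],1),np.round(r[1],1),round(r[2],1))
n='wrist';p=cv2.imread(f'pics/{n}0.png')[:,:,::-1].copy(); d=np.load(f'pics/{n}0.npy'); c=cam(n); W=cloud(c,d)
m=(abs(W[...,0]-450)<42)&(abs(W[...,1]+98)<25)&(W[...,2]>52)
P=W[m];print(P.mean(0),cv2.minAreaRect(P[:,:2].astype(np.float32)))
for x in range(410,500,10):
    Q=P[abs(P[:,0]-x)<5]; 
    if len(Q): print(x,(Q[:,1].min()+Q[:,1].max())/2,Q[:,2].max(),np.median(Q[:,1][Q[:,2]>np.percentile(Q[:,2],70)]))
hsv=cv2.cvtColor(p,cv2.COLOR_RGB2HSV)
b=(hsv[...,0]>100)&(hsv[...,0]<120)&(hsv[...,1]>140)&(abs(W[...,1]+98)<30)&(abs(W[...,0]-500)<40)
Q=W[b];print('blue',len(Q),np.percentile(Q,[2,50,98],axis=0).round(1))
b=(W[...,2]>35)&(W[...,2]<52)&(abs(W[...,1]+98)<40)&(abs(W[...,0]-470)<100)
print('block',cv2.minAreaRect(W[b][:,:2].astype(np.float32)))
b=(W[...,2]>9)&(W[...,2]<25)&(abs(W[...,1]+98)<80)&(abs(W[...,0]-470)<110)
print('board',cv2.minAreaRect(W[b][:,:2].astype(np.float32)))
E
```

```text
scene grip 370 [489.2 186.6 136.4] [478.  176.3 112.1] [507.  210.2 156.1] [493.8 192.9] [30.9 26.3] 74.7
scene top 62 [493.2 192.4 154.6] [481.6 179.4 153. ] [507.  210.2 156.1] [493.9 194.3] [26.9 23.2] 70.5
scene foot 304 [484.2 183.6  17.2] [460.3 140.2  14.3] [507.1 244.2  24. ] [491.7 192.7] [101.4  41.1] 76.8
scene plate 573 [486.3 181.2  62.7] [475.1 142.8  30. ] [505.6 240.6  94.9] [488.7 192.5] [101.1  12.7] 77.9
118 [487.1 187.9] [18.7 33.5] 31.5
130 [487.6 187.5] [16.2 32.5] 33.8
142 [488.3 187.8] [17.7 32.3] 36.0
152 [493.9 193.5] [29.7 25.4] 74.2
side grip 270 [491.1 184.9 140.9] [478.8 175.3 112. ] [507.6 206.  160.6] [494.  191.4] [28.2 26.1] 74.0
side top 92 [493.2 190.  157.3] [479.5 176.5 153.3] [507.6 206.  160.6] [493.9 192. ] [27.3 25. ] 72.6
side foot 314 [488.5 182.2  19.3] [460.9 138.5  14.2] [525.3 244.   23.5] [494.3 192.6] [102.3  39.9] 72.8
side plate 177 [482.4 166.1  63. ] [475.4 142.8  30.8] [496.1 212.8  94.7] [485.4 178.3] [71.8  9.3] 80.0
118 [487.9 186.2] [16.4 31.5] 38.6
130 [489.2 184.7] [14.6 29.6] 46.7
142 [489.7 183.6] [11.9 27.6] 53.0
152 [48
[... 303 characters left out ...]
540928 67.36441342634214 -98.86291289549993
440 -99.04198709955884 67.46440614125305 -98.86842885449221
450 -99.06671309386388 67.70766701274152 -99.60320284888519
460 -99.06543714372907 67.12954374826973 -98.8445406739462
470 -99.08069919048242 67.70390612972619 -98.87802596194913
480 -99.11762327635145 66.90296487918243 -98.8318240020015
490 -99.1133242222527 67.08588681212683 -99.62082963471985
blue 298 [[ 503.7 -110.3   68.6]
 [ 507.   -98.9   80.9]
 [ 508.1  -87.4   83.1]]
block ((476.874267578125, -98.80977630615234), (145.6665496826172, 44.69472885131836), 0.16632159054279327)
board ((476.52655029296875, -98.91741943359375), (156.09681701660156, 96.21174621582031), 0.4517764151096344)
```

Measured: the gauge sits at about (493.5, 192.7), yawed about -0.25 rad, with its dial facing the robot. The stud axis is at y=-98.9 with yaw about 0 and its origin at x=476.7. The pad face is near x=503.7. These agree with the given sizes: board 156x96, post 26x26, foot 100x40.

>>> {"op": "jog_arm", "data": {
  "increments": [-32, 22, 0, 0, 0, 0, 87, -32, 22, 0, 0, 0, 0, 87, -32, 22, 0, 0, 0, 0, 87, -32, 22, 0, 0, 0, 0, 87, -32, 22, 0, 0, 0, 0, 87, -32.7, 21.5, 0, 0, 0, 0, 87, 0, 0, 0, 0, 0, 0.182, 87, 0, 0, 0, 0, 0, 0.182, 87, 0, 0, 0, 0, 0, 0.182, 87, 0, 0, 0, 0, 0, 0.182, 87, 0, 0, 0, 0, 0, 0.182, 87, 0, 0, 0, 0, 0, 0.182, 87],
  "grip_force": 25
}}

```text
time_s: 1.65
tcp_pos: [493.2, 192.6, 222.3]
tool_rot: [-0.234, 0.972, -0.0, -0.0]
ft_force: [0.5, 0.4, -0.5]
finger_gap: 87.0
```

>>> {"op": "jog_arm", "data": {
  "increments": [0, 0, 0, 0, 0, 0.182, 87, 0, 0, 0, 0, 0, 0.182, 87, 0, 0, 0, 0, 0, 0.182, 87, 0, 0, 0, 0, 0, 0.182, 87, 0, 0, 0, 0, 0, 0, 87, 0, 0, 0, 0, 0, 0, 87]
}}

```text
time_s: 2.4
tcp_pos: [493.4, 192.7, 222.4]
tool_rot: [0.123, 0.992, -0.0, -0.0]
ft_force: [-0.6, 0.3, -0.5]
finger_gap: 87.2
```

```bash
python3 - <<'E'
from h import *
s=readout.get_state();print(s['tcp_pos'],R.from_quat(s['tool_rot']).as_matrix().round(3),s['joint_positions'].round(2),s['ft_force'])
p,d,c=shot('wrist','w1')
W=cloud(c,d)
roi=(abs(W[...,0]-490)<40)&(abs(W[...,1]-190)<40)&(W[...,2]>150)&(W[...,2]<168)
P=W[roi];print(len(P),P.mean(0),cv2.minAreaRect(P[:,:2].astype(np.float32)))
E
```

```text
[493.38811078 192.67277478 222.4235844 ] [[-0.97   0.244 -0.   ]
 [ 0.244  0.97  -0.   ]
 [ 0.    -0.    -1.   ]] [ 0.68  0.22 -0.22 -0.   -1.12 -2.5 ] [-0.58256533  0.3206801  -0.50614027]
1343 [493.51224665 195.43330757 157.73042958] ((494.8805236816406, 195.14633178710938), (25.983341217041016, 25.745529174804688), 72.58096313476562)
```

View pics/w1.png

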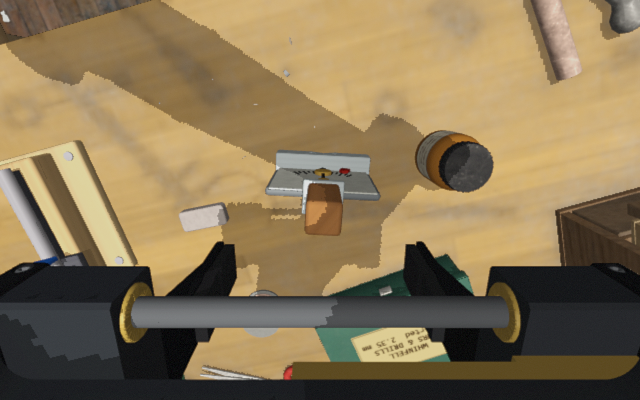

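The wrist view shows the post between the finger lines at (323,210). The foot edges slope about 2.5 degrees, so I'll add 0.04 rad and about 1.5 mm, then descend 104 mm.

>>> {"op": "jog_arm", "data": {
  "increments": [-0.5, 1.5, 20, 0, 0, 0.04, 87, 0, 0, 25, 0, 0, 0, 87, 0, 0, 25, 0, 0, 0, 87, 0, 0, 20, 0, 0, 0, 87, 0, 0, 14, 0, 0, 0, 87, 0, 0, 0, 0, 0, 0, 87],
  "grip_force": 25
}}

```text
time_s: 3.2
tcp_pos: [493.9, 193.7, 117.7]
tool_rot: [0.144, 0.99, -0.001, -0.001]
ft_force: [-0.1, 0.1, 0.3]
finger_gap: 87.1
```

>>> {"op": "jog_arm", "data": {
  "increments": [0, 0, 0, 0, 0, 0, 50, 0, 0, 0, 0, 0, 0, 30, 0, 0, 0, 0, 0, 0, 20, 0, 0, 0, 0, 0, 0, 15, 0, 0, 0, 0, 0, 0, 15, 0, 0, 0, 0, 0, 0, 15]
}}

```text
time_s: 3.95
tcp_pos: [494.3, 194.0, 118.6]
tool_rot: [0.144, 0.99, 0.0, -0.0]
ft_force: [-0.1, -0.1, 0.2]
finger_gap: 34.9
```

```bash
python3 - <<'E'
from h import *
s=readout.get_state();print(s['tcp_pos'],s['ft_force'],s['wrist_torque'],s['finger_gap'])
p,d,c=shot('scene','s2')
cv2.imwrite('pics/s2z.png',cv2.resize(p[110:290,220:400],None,fx=3,fy=3)[:,:,::-1])
E
```

```text
[494.32744199 194.0451052  118.55353517] [-0.0883317  -0.09127651  0.23929257] [-0.01575632 -0.1169864   0.02497822] 34.90836796305892
```

View pics/s2z.png

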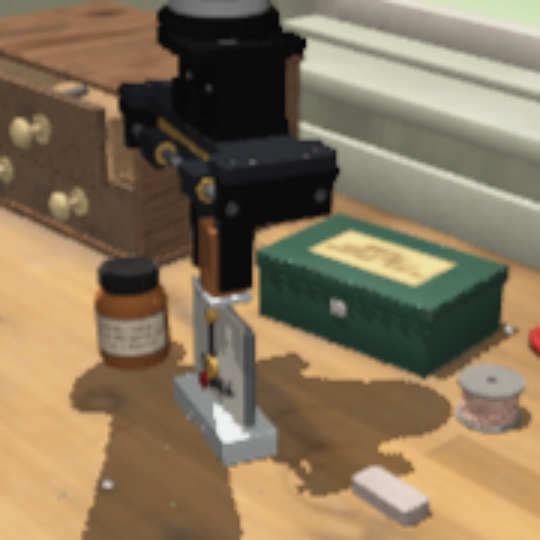

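>>> {"op": "jog_arm", "data": {
  "increments": [0, 0, 0, 0, 0, 0, 15, 0, 0, 0, 0, 0, 0, 15, 0, 0, 0, 0, 0, 0, 15, 0, 0, 0, 0, 0, 0, 15],
  "grip_force": 50
}}

```text
time_s: 4.5
tcp_pos: [494.5, 194.3, 118.5]
tool_rot: [0.144, 0.99, 0.0, 0.0]
ft_force: [0.3, 0.4, -0.7]
finger_gap: 25.5
```

>>> {"op": "jog_arm", "data": {
  "increments": [0, 0, -5, 0, 0, 0, 15, 0, 0, -15, 0, 0, 0, 15, 0, 0, -25, 0, 0, 0, 15, 0, 0, -25, 0, 0, 0, 15, 0, 0, -20, 0, 0, 0, 15, 0, 0, -10, 0, 0, 0, 15, 0, 0, 0, 0, 0, 0, 15, 0, 0, 0, 0, 0, 0, 15]
}}

```text
time_s: 5.5
tcp_pos: [493.6, 193.6, 217.6]
tool_rot: [0.144, 0.99, -0.001, -0.001]
ft_force: [-0.6, 0.2, -4.4]
finger_gap: 25.9
```

```bash
python3 - <<'E'
from h import *
s=readout.get_state();print(s['tcp_pos'],s['ft_force'],s['wrist_torque'],s['finger_gap'])
for n in ('scene','wrist'):
    p,d,c=shot(n,n+'3')
    W=cloud(c,d); T=s['tcp_pos']
    D=W-T
    ro=(abs(D[...,0])<80)&(abs(D[...,1])<80)
    for l,lo,hi in (('foot',-125,-92),('plate',-85,-25)):
        P=W[ro&(D[...,2]>lo)&(D[...,2]<hi)]; r=cv2.minAreaRect(P[:,:2].astype(np.float32))
        print(n,l,len(P),P.min(0).round(1),P.max(0).round(1),np.round(r[0],1),np.round(r[1],1),round(r[2],1))
p=cv2.imread('pics/scene3.png');cv2.imwrite('pics/s3z.png',cv2.resize(p[60:240,220:400],None,fx=3,fy=3))
E
```

```text
[493.63840507 193.62561252 217.55073689] [-0.61736572  0.1605787  -4.42091447] [-0.11987819 -0.13507341  0.03254931] 25.863307885440438
scene foot 591 [458.5 138.4  96. ] [505.7 246.4 125.5] [492.8 191.5] [103.5  40.8] 72.8
scene plate 623 [474.7 142.3 132.7] [503.1 237.6 192.5] [488.6 190.3] [98.8 16.3] 71.3
wrist foot 3315 [460.6 147.  100.3] [507.4 246.9 125.5] [483.8 196.8] [99.8 19.3] 72.9
wrist plate 4251 [475.8 147.6 132.6] [506.1 241.5 192.5] [487.2 195.9] [98.3  9.6] 73.0
```

View pics/s3z.png

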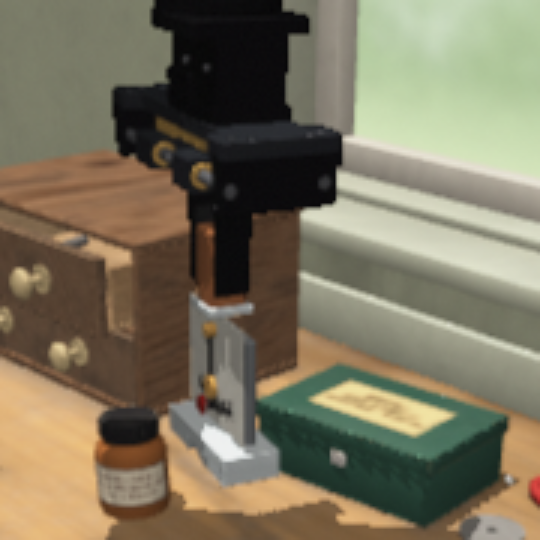

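View pics/wrist3.png

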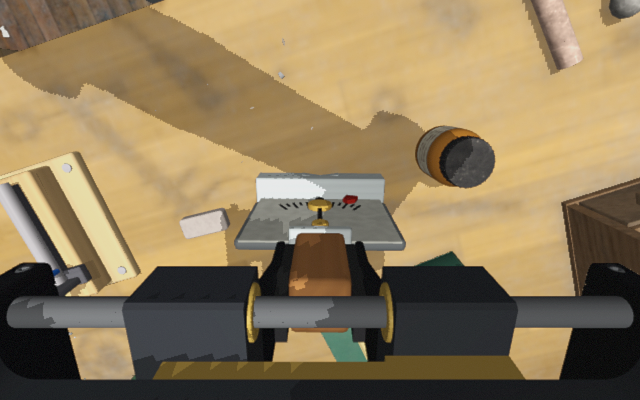

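The wrist view shows the gauge held square: foot edge level at row 247, pointer hub (320,205), red mark (350,199). Next I turn back 0.29 rad and carry it to above the near part of the stud.

>>> {"op": "jog_arm", "data": {
  "increments": [0, 0, 0, 0, 0, -0.145, 15, 0, 0, 0, 0, 0, -0.144, 15, 6, -20, 0, 0, 0, 0, 15, 6, -36, 0, 0, 0, 0, 15, 6, -40, 0, 0, 0, 0, 15, 6, -40, 0, 0, 0, 0, 15, 6, -40, 0, 0, 0, 0, 15, 6, -40, 0, 0, 0, 0, 15, 6, -36, 0, 0, 0, 0, 15, 6.6, -25, 0, 0, 0, 0, 15, 0, -15.5, 0, 0, 0, 0, 15, 0, 0, 0, 0, 0, 0, 15]
}}

```text
time_s: 7.1
tcp_pos: [445.4, -99.3, 218.4]
tool_rot: [0.001, 1.0, 0.0, -0.0]
ft_force: [-0.7, -0.1, -4.1]
finger_gap: 25.8
```

>>> {"op": "jog_arm", "data": {
  "increments": [0, 0, 0, 0, 0, 0, 15, 0, 0, 0, 0, 0, 0, 15, 0, 0, 0, 0, 0, 0, 15]
}}

```text
time_s: 7.48
tcp_pos: [445.8, -97.9, 218.5]
tool_rot: [-0.0, 1.0, 0.0, -0.0]
ft_force: [0.0, 0.8, -4.2]
finger_gap: 25.6
```

```bash
python3 - <<'E'
from h import *
s=readout.get_state();print(s['tcp_pos'],s['tool_rot'],s['ft_force'],s['wrist_torque'],s['finger_gap'])
for n in ('scene','wrist','side'):
    p,d,c=shot(n,n+'4')
    W=cloud(c,d); T=s['tcp_pos']
    D=W-T
    ro=(abs(D[...,0])<80)&(abs(D[...,1])<80)
    for l,lo,hi in (('foot',-116,-95),('plate',-85,-25),('stud',-170,-145)):
        P=W[ro&(D[...,2]>lo)&(D[...,2]<hi)]; r=cv2.minAreaRect(P[:,:2].astype(np.float32))
        print(n,l,len(P),P.min(0).round(1),P.max(0).round(1),np.round(r[0],1),np.round(r[1],1),round(r[2],1))
p=cv2.imread('pics/scene4.png');cv2.imwrite('pics/s4z.png',cv2.resize(p[180:380,300:500],None,fx=3,fy=3))
E
```

```text
[445.80173984 -97.90589146 218.48628521] [-3.66916605e-04  9.99999931e-01  1.94664601e-05 -4.97003577e-05] [ 0.0172556   0.75800141 -4.24896596] [-0.02940392 -0.06179418 -0.0215572 ] 25.558243898885042
scene foot 1183 [ 423.4 -149.6  102.5] [465.1 -48.  123.5] [442.3 -98.8] [ 41.2 102.8] 2.5
scene plate 2115 [ 432.5 -149.5  133.5] [450.9 -49.6 193.5] [440.2 -99.8] [15.2 99.6] 3.7
scene stud 392 [ 406.8 -123.5   48.5] [525.5 -94.7  73.1] [ 466.6 -105.3] [ 20.8 120.4] 82.3
wrist foot 3187 [ 425.8 -147.3  102.5] [446.1 -47.2 123.5] [435.8 -97.3] [100.   19.6] 89.5
wrist plate 4244 [ 434.  -146.8  133.5] [444.2 -48.3 193.5] [439.1 -97.6] [98.6 10.1] 89.9
wrist stud 480 [ 407.9 -106.5   55. ] [437.2 -93.3  67.1] [ 422.6 -100. ] [29.2 13.2] 0.1
side foot 742 [ 424.3 -150.5  102.8] [465.5 -49.  123.4] [444.8 -99.7] [ 41.1 101.5] 0.2
side plate 744 [ 433.2 -150.6  133.7] [448.9 -53.  193.4] [ 439.6 -102.1] [12.4 97.4] 3.9
side stud 366 [ 407.  -124.9   48.5] [525.6 -78.4  73.5] [ 468.  -109.2] [118.9  45.2] 8.2
```

View pics/s4z.png

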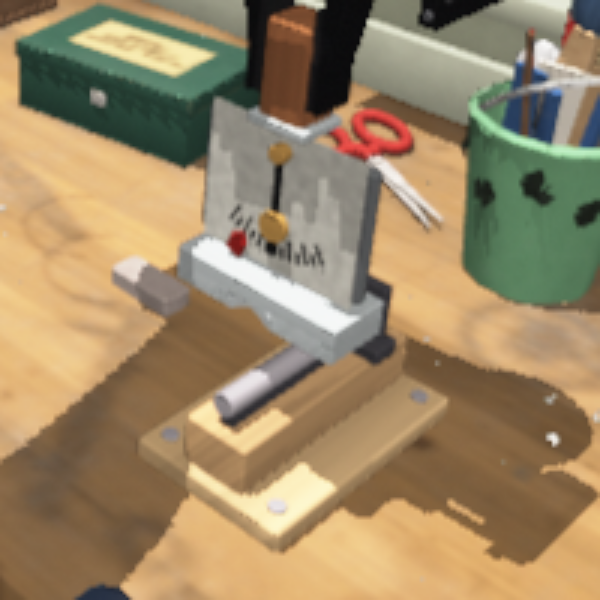

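View pics/wrist4.png

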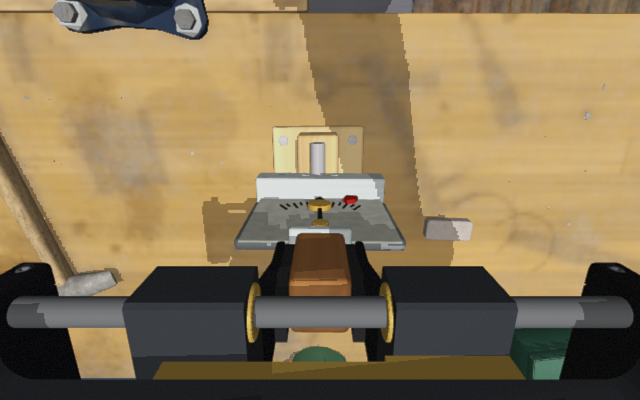

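The gauge is square over the stud, though the groove looks 1.5–2.5 mm to +y of the axis in the wrist view. I'll correct by 1.5 mm and lower. Seating is expected at TCP z of about 176.5.

>>> {"op": "jog_arm", "data": {
  "increments": [0, -1.5, 10, 0, 0, 0, 15, 0, 0, 12, 0, 0, 0, 15, 0, 0, 9, 0, 0, 0, 15, 0, 0, 3, 0, 0, 0, 15, 0, 0, 0, 0, 0, 0, 15, 0, 0, 0, 0, 0, 0, 15]
}}

```text
time_s: 8.38
tcp_pos: [446.0, -99.9, 184.9]
tool_rot: [0.0, 1.0, -0.0, 0.0]
ft_force: [-0.2, -0.1, -4.0]
finger_gap: 25.4
```

>>> {"op": "jog_arm", "data": {
  "increments": [0, 0, 1, 0, 0, 0, 15, 0, 0, 1, 0, 0, 0, 15, 0, 0, 1, 0, 0, 0, 15, 0, 0, 1, 0, 0, 0, 15, 0, 0, 0, 0, 0, 0, 15]
}}

```text
time_s: 9.0
tcp_pos: [445.6, -99.9, 180.4]
tool_rot: [0.0, 1.0, -0.0, -0.0]
ft_force: [0.3, 0.8, -4.5]
finger_gap: 25.9
```

>>> {"op": "jog_arm", "data": {
  "increments": [0, 0, 1, 0, 0, 0, 15, 0, 0, 1, 0, 0, 0, 15, 0, 0, 0, 0, 0, 0, 15]
}}

```text
time_s: 9.38
tcp_pos: [445.6, -99.9, 178.4]
tool_rot: [0.0, 1.0, 0.0, -0.0]
ft_force: [0.3, -0.1, -4.3]
finger_gap: 25.8
```

>>> {"op": "jog_arm", "data": {
  "increments": [0, 0, 1, 0, 0, 0, 15, 0, 0, 0.5, 0, 0, 0, 15, 0, 0, 0, 0, 0, 0, 15]
}}

```text
time_s: 9.75
tcp_pos: [445.6, -99.9, 177.0]
tool_rot: [0.0, 1.0, -0.0, -0.0]
ft_force: [-0.4, -0.3, -3.9]
finger_gap: 25.6
```

>>> {"op": "jog_arm", "data": {
  "increments": [0, 0, 0.7, 0, 0, 0, 15, 0, 0, 0, 0, 0, 0, 15]
}}

```text
time_s: 10.0
tcp_pos: [445.8, -100.0, 176.5]
tool_rot: [0.0, 1.0, -0.0, 0.0]
ft_force: [0.1, 0.2, -1.7]
finger_gap: 25.4
```

>>> {"op": "jog_arm", "data": {
  "increments": [0, 0, 0.7, 0, 0, 0, 15, 0, 0, 0, 0, 0, 0, 15]
}}

```text
time_s: 10.25
tcp_pos: [446.0, -100.0, 176.4]
tool_rot: [-0.0, 1.0, -0.0, 0.0]
ft_force: [-0.8, -0.0, 4.2]
finger_gap: 25.6
```

Contact came at z=176.5 as predicted, with about 8 N on the stud and no side load. Next is sliding away along the stud.

>>> {"op": "jog_arm", "data": {
  "increments": [-2, 0, 0, 0, 0, 0, 15, -3, 0, 0, 0, 0, 0, 15, -3, 0, 0, 0, 0, 0, 15, -3, 0, 0, 0, 0, 0, 15, -3, 0, 0, 0, 0, 0, 15]
}}

```text
time_s: 10.88
tcp_pos: [457.3, -100.2, 176.9]
tool_rot: [-0.0, 1.0, -0.0, -0.003]
ft_force: [-8.1, 2.5, 12.3]
finger_gap: 25.6
```

>>> {"op": "jog_arm", "data": {
  "increments": [-3, 0, 0, 0, 0, 0, 15, -3, 0, 0, 0, 0, 0, 15, -3, 0, 0, 0, 0, 0, 15, -2, 0, 0, 0, 0, 0, 15, -2, 0, 0, 0, 0, 0, 15]
}}

```text
time_s: 11.5
tcp_pos: [470.4, -100.2, 176.6]
tool_rot: [0.0, 1.0, -0.0, -0.003]
ft_force: [-7.3, 1.1, 10.9]
finger_gap: 25.7
```

>>> {"op": "jog_arm", "data": {
  "increments": [-1, 0, 0, 0, 0, 0, 15, -1, 0, 0, 0, 0, 0, 15, 0, 0, 0, 0, 0, 0, 15]
}}

```text
time_s: 11.88
tcp_pos: [472.4, -100.2, 176.5]
tool_rot: [0.0, 1.0, -0.0, -0.003]
ft_force: [-7.3, 1.8, 9.5]
finger_gap: 26.0
```

Drag masks the stop's 1.2 N, so I'll lighten the press.

>>> {"op": "jog_arm", "data": {
  "increments": [0, 0, -0.7, 0, 0, 0, 15, -1, 0, 0, 0, 0, 0, 15, -1, 0, 0, 0, 0, 0, 15, 0, 0, 0, 0, 0, 0, 15]
}}

```text
time_s: 12.38
tcp_pos: [473.6, -100.2, 176.5]
tool_rot: [0.0, 1.0, -0.0, -0.004]
ft_force: [-6.9, 2.4, 7.9]
finger_gap: 25.4
```

```bash
python3 - <<'E'
from h import *
s=readout.get_state();print(s['tcp_pos'],s['tool_rot'],s['ft_force'],s['wrist_torque'])
p,d,c=shot('wrist','w5'); p2,d2,c2=shot('side','si5')
T=s['tcp_pos']
for n,d,c in(('w',d,c),('s',d2,c2)):
    W=cloud(c,d);D=W-T
    P=W[(abs(D[...,0])<35)&(abs(D[...,1])<60)&(D[...,2]>-118)&(D[...,2]<-95)];r=cv2.minAreaRect(P[:,:2].astype(np.float32));print(n,P.min(0),P.max(0),r)
cv2.imwrite('pics/si5z.png',cv2.resize(p2[200:360,270:430],None,fx=3.5,fy=3.5)[:,:,::-1])
E
```

```text
[ 473.56379104 -100.15840031  176.51611169] [ 2.69584786e-04  9.99992489e-01 -2.28471357e-04 -3.85963699e-03] [-6.85357651  2.44830414  7.90198612] [ 0.66960156  2.80092897 -0.02804349]
w [ 439.57486342 -149.63711695   79.62811592] [449.76682172 -49.77229963  81.51057508] ((446.4534606933594, -99.88311767578125), (99.93958282470703, 10.157901763916016), 87.93222045898438)
s [ 439.02455262 -152.97556074   58.69267432] [506.31842984 -55.72677963  81.51524524] ((473.3224182128906, -105.1900634765625), (97.06207275390625, 66.20124053955078), 88.00443267822266)
```

View pics/si5z.png

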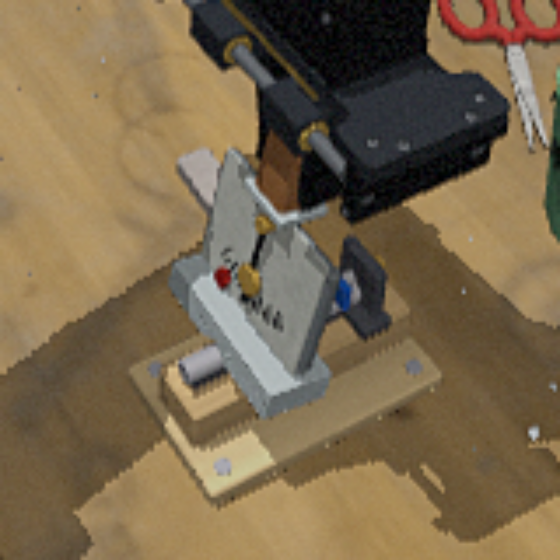

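View pics/w5.png

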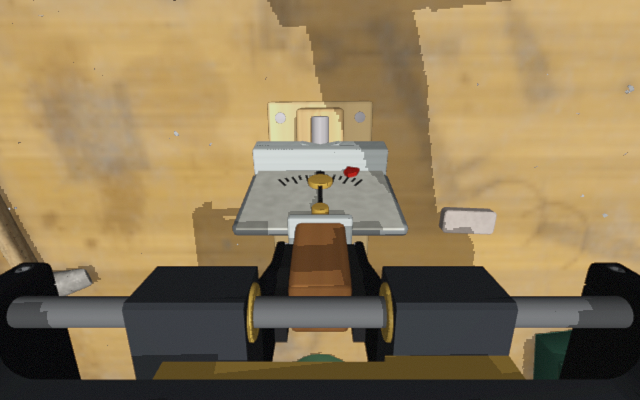

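The side and wrist views show the gauge has pitched in the grasp: the foot front is at x≈439.5, where 453.5 is expected. So the drag pulled the foot back. I'll lift it clear, measure the pitch, right it by tilting the tool, and approach the stop with almost no load.

>>> {"op": "jog_arm", "data": {
  "increments": [0, 0, -2, 0, 0, 0, 15, 0, 0, -3, 0, 0, 0, 15, 0, 0, -3, 0, 0, 0, 15, 0, 0, 0, 0, 0, 0, 15, 0, 0, 0, 0, 0, 0, 15],
  "grip_force": 60
}}

```text
time_s: 13.1
tcp_pos: [476.7, -99.9, 184.2]
tool_rot: [0.0, 1.0, 0.0, -0.0]
ft_force: [0.0, 0.8, -3.7]
finger_gap: 25.9
```

```bash
cat > pitch.py <<'E'
from h import *
import sys
def pose(tag):
    s=readout.get_state();print('t',s['time_s'],'tcp',s['tcp_pos'].round(2),s['tool_rot'].round(4),'F',s['ft_force'].round(2),'M',s['wrist_torque'].round(2))
    T=s['tcp_pos'];M=R.from_quat(s['tool_rot']).as_matrix()
    p,d,c=shot('wrist',tag);W=cloud(c,d);L=(W-T)@M   # tool coords
    L[...,1]*=1
    # dial plane: points in tool coords, z from 30 to 80 below TCP (tool z), y +-45, in front
    m=(abs(L[...,1])<46)&(L[...,2]>25)&(L[...,2]<82)&(abs(L[...,0])<30)
    hsv=cv2.cvtColor(p,cv2.COLOR_RGB2HSV)
    m&=(hsv[...,1]<50)&(hsv[...,2]>80)
    P=L[m]
    for _ in range(4):
        A=np.c_[P[:,1],P[:,2],np.ones(len(P))];k,*_r=np.linalg.lstsq(A,P[:,0],rcond=None);r=P[:,0]-A@k;P=P[abs(r)<max(1.0,2*r.std())]
    n=np.array([1,-k[0],-k[1]]);n/=np.linalg.norm(n)
    print('dial plane n pts',len(P),'tool normal',n.round(3),'resid',r.std().round(2),'world normal',(M@n).round(3),'x at z0:',k.round(3))
    f=(abs(L[...,1])<46)&(L[...,2]>92)&(L[...,2]<122)&(abs(L[...,0])<45); Q=L[f]
    print('foot tool min/max',np.percentile(Q,1,axis=0).round(1),np.percentile(Q,99,axis=0).round(1))
    return p,d,c,s
if __name__=='__main__':
    pose(sys.argv[1])
E
python3 pitch.py w6
python3 - <<'E'
from h import *
p,d,c=shot('side','si6')
cv2.imwrite('pics/si6z.png',cv2.resize(p[200:360,270:430],None,fx=3.5,fy=3.5)[:,:,::-1])
# same plane estimate on the undisturbed wrist4 picture (TCP there known)
st=dict(tcp_pos=np.array([445.8017,-97.906,218.486]),tool_rot=np.array([-3.67e-4,1,0,0]))
c=cam('wrist',st);d=np.load('pics/wrist4.npy');W=cloud(c,d);M=R.from_quat(st['tool_rot']).as_matrix();L=(W-st['tcp_pos'])@M
P=L[(abs(L[...,1])<46)&(L[...,2]>25)&(L[...,2]<82)&(abs(L[...,0])<30)]
for _ in range(4):
    A=np.c_[P[:,1],P[:,2],np.ones(len(P))];k,*_=np.linalg.lstsq(A,P[:,0],rcond=None);r=P[:,0]-A@k;P=P[abs(r)<max(1,2*r.std())]
print('ref',k,r.std())
E
```

```text
t 13.1 tcp [476.68 -99.89 184.18] [ 1.e-04  1.e+00  0.e+00 -1.e-04] F [ 0.03  0.76 -3.71] M [-0.07 -0.15 -0.01]
dial plane n pts 5024 tool normal [ 0.984  0.    -0.178] resid 0.31 world normal [-0.984  0.001  0.179] x at z0: [-0.     0.181  9.662]
foot tool min/max [ 25.7 -45.1  92.1] [ 44.8  45.1 119.1]
ref [-8.09808147e-03  3.12510806e-03  3.84287683e+00] 0.25027662689065117
```

View pics/si6z.png

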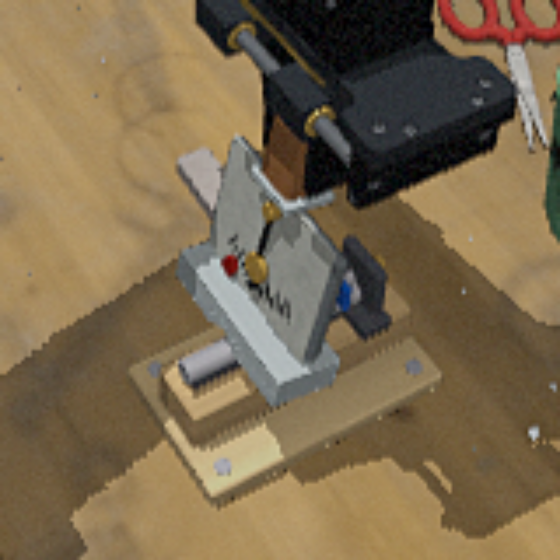

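The dial plane fit gives a pitch of 0.18 rad; the undisturbed reference was 0.00. I'll tilt the tool by -0.178 about its y axis to right the gauge.

>>> {"op": "jog_arm", "data": {
  "increments": [0, 0, 0, 0, -0.06, 0, 15, 0, 0, 0, 0, -0.06, 0, 15, 0, 0, 0, 0, -0.06, 0, 15, 0, 0, 0, 0, 0, 0, 15, 0, 0, 0, 0, 0, 0, 15]
}}

```text
time_s: 13.82
tcp_pos: [477.0, -99.9, 184.5]
tool_rot: [0.0, 0.996, -0.0, 0.09]
ft_force: [-0.0, 0.7, -4.2]
finger_gap: 25.8
```

```bash
python3 pitch.py w7
python3 - <<'E'
from h import *
p,d,c=shot('side','si7')
cv2.imwrite('pics/si7z.png',cv2.resize(p[200:360,270:430],None,fx=3.5,fy=3.5)[:,:,::-1])
W=cloud(c,d)
for (z0,z1) in ((70,90),):
    m=(abs(W[...,1]+98)<60)&(abs(W[...,0]-478)<60)&(W[...,2]>82)&(W[...,2]<92)
    P=W[m];print(P.min(0),P.max(0),cv2.minAreaRect(P[:,:2].astype(np.float32)))
E
```

```text
t 13.825 tcp [476.98 -99.92 184.53] [ 0.00e+00  9.96e-01 -1.00e-04  8.96e-02] F [-0.05  0.68 -4.2 ] M [-0.08  0.44  0.01]
dial plane n pts 4988 tool normal [ 0.984  0.001 -0.179] resid 0.31 world normal [-1.     0.001  0.   ] x at z0: [-1.000e-03  1.820e-01  9.589e+00]
foot tool min/max [ 25.5 -45.2  92.1] [ 44.7  45.  113.4]
[ 450.57309557 -152.71167438   82.02293168] [527.09622877 -51.96227139  91.95387306] ((488.91973876953125, -102.45367431640625), (100.77957916259766, 76.32763671875), 89.75379943847656)
```

View pics/si7z.png

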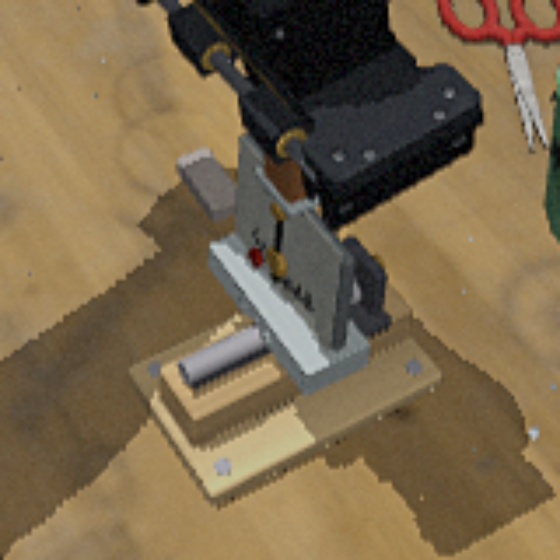

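Upright again. I'll lower to about 1.5 mm above the seat, then feel forward for the stop.

>>> {"op": "jog_arm", "data": {
  "increments": [0.5, 0, 3, 0, 0, 0, 15, 0.5, 0, 2.9, 0, 0, 0, 15, -2, 0, 0.4, 0, 0, 0, 15, -2, 0, 0.4, 0, 0, 0, 15, -2, 0, 0.4, 0, 0, 0, 15, 0, 0, 0, 0, 0, 0, 15, 0, 0, 0, 0, 0, 0, 15]
}}

```text
time_s: 14.8
tcp_pos: [482.8, -99.9, 178.2]
tool_rot: [0.0, 0.996, -0.0, 0.09]
ft_force: [0.2, 0.1, -4.0]
finger_gap: 25.7
```

>>> {"op": "jog_arm", "data": {
  "increments": [-1, 0, 0.2, 0, 0, 0, 15, -1, 0, 0.2, 0, 0, 0, 15, 0, 0, 0, 0, 0, 0, 15]
}}

```text
time_s: 15.18
tcp_pos: [485.0, -99.9, 178.3]
tool_rot: [0.0, 0.996, -0.0, 0.09]
ft_force: [-0.4, 0.3, -4.1]
finger_gap: 25.8
```

>>> {"op": "jog_arm", "data": {
  "increments": [-1, 0, 0.2, 0, 0, 0, 15, 0, 0, 0, 0, 0, 0, 15, 0, 0, 0, 0, 0, 0, 15]
}}

```text
time_s: 15.55
tcp_pos: [485.9, -100.0, 178.2]
tool_rot: [0.0, 0.996, -0.0, 0.09]
ft_force: [-0.3, 0.0, -3.6]
finger_gap: 25.8
```

>>> {"op": "jog_arm", "data": {
  "increments": [-1, 0, 0.2, 0, 0, 0, 15, 0, 0, 0, 0, 0, 0, 15, 0, 0, 0, 0, 0, 0, 15]
}}

```text
time_s: 15.92
tcp_pos: [487.0, -100.0, 178.2]
tool_rot: [0.0, 0.996, -0.0, 0.09]
ft_force: [-0.1, -0.4, -4.2]
finger_gap: 26.0
```

>>> {"op": "jog_arm", "data": {
  "increments": [-1, 0, 0.2, 0, 0, 0, 15, 0, 0, 0, 0, 0, 0, 15, 0, 0, 0, 0, 0, 0, 15]
}}

```text
time_s: 16.3
tcp_pos: [487.6, -100.0, 178.0]
tool_rot: [0.0, 0.996, -0.0, 0.089]
ft_force: [-1.3, 1.0, -3.4]
finger_gap: 25.8
```

>>> {"op": "jog_arm", "data": {
  "increments": [-1, 0, 0.2, 0, 0, 0, 15, 0, 0, 0, 0, 0, 0, 15, 0, 0, 0, 0, 0, 0, 15]
}}

```text
time_s: 16.68
tcp_pos: [488.7, -100.0, 178.0]
tool_rot: [0.0, 0.996, -0.0, 0.09]
ft_force: [-1.8, 0.5, -4.8]
finger_gap: 25.8
```

>>> {"op": "jog_arm", "data": {
  "increments": [-1, 0, 0.2, 0, 0, 0, 15, 0, 0, 0, 0, 0, 0, 15, 0, 0, 0, 0, 0, 0, 15]
}}

```text
time_s: 17.05
tcp_pos: [489.8, -100.0, 178.0]
tool_rot: [0.0, 0.996, -0.0, 0.09]
ft_force: [-1.8, 0.9, -4.1]
finger_gap: 25.8
```

The stop is felt at TCP x of about 487.3 (vision predicted 487.1). It now sits about 2.5 mm into the pad at 1.8 N. I'll lower onto the stud.

>>> {"op": "jog_arm", "data": {
  "increments": [0.2, 0, 1, 0, 0, 0, 15, 0, 0, 0, 0, 0, 0, 15, 0, 0, 0, 0, 0, 0, 15]
}}

```text
time_s: 17.42
tcp_pos: [489.9, -100.0, 177.1]
tool_rot: [0.0, 0.996, -0.0, 0.09]
ft_force: [-1.5, 0.3, -3.5]
finger_gap: 25.4
```

>>> {"op": "jog_arm", "data": {
  "increments": [0.1, 0, 0.6, 0, 0, 0, 15, 0, 0, 0, 0, 0, 0, 15, 0, 0, 0, 0, 0, 0, 15]
}}

```text
time_s: 17.8
tcp_pos: [490.1, -99.9, 176.6]
tool_rot: [0.0, 0.996, -0.0, 0.09]
ft_force: [-2.1, -0.2, -2.6]
finger_gap: 25.8
```

>>> {"op": "jog_arm", "data": {
  "increments": [0.1, 0, 0.7, 0, 0, 0, 15, 0, 0, 0, 0, 0, 0, 15, 0, 0, 0, 0, 0, 0, 15, 0, 0, 0, 0, 0, 0, 15]
}}

```text
time_s: 18.3
tcp_pos: [490.3, -100.0, 176.5]
tool_rot: [-0.0, 0.996, -0.0, 0.09]
ft_force: [-4.9, 0.4, 5.1]
finger_gap: 25.5
```

```bash
python3 pitch.py w8
python3 - <<'E'
from h import *
p,d,c=shot('side','si8')
p2,d2,c2=shot('scene','sc8')
a=cv2.resize(p[200:360,270:430],None,fx=2.5,fy=2.5)
b=cv2.resize(p2[200:360,330:490],None,fx=2.5,fy=2.5)
cv2.imwrite('pics/si8z.png',np.hstack([a,b])[:,:,::-1])
E
```

```text
t 18.3 tcp [490.32 -99.99 176.46] [-0.000e+00  9.959e-01 -1.000e-04  9.040e-02] F [-4.88  0.38  5.07] M [0.13 1.8  0.07]
dial plane n pts 5039 tool normal [ 0.983  0.    -0.183] resid 0.31 world normal [-1.     0.     0.003] x at z0: [-0.     0.186  9.66 ]
foot tool min/max [ 26.3 -45.   92. ] [ 44.9  45.  106.9]
```

View pics/si8z.png

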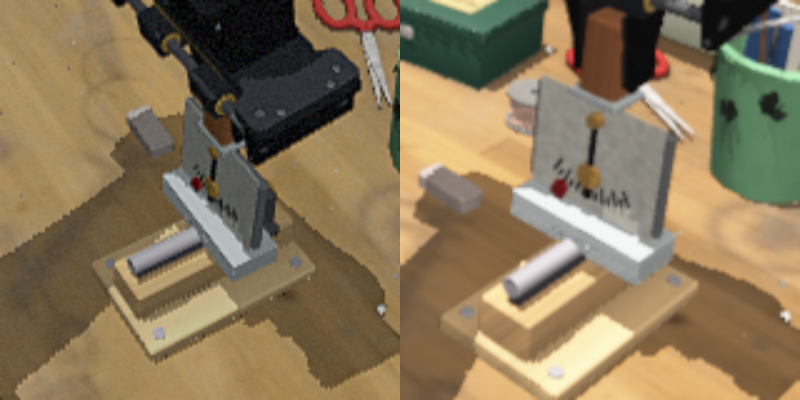

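View pics/w8.png

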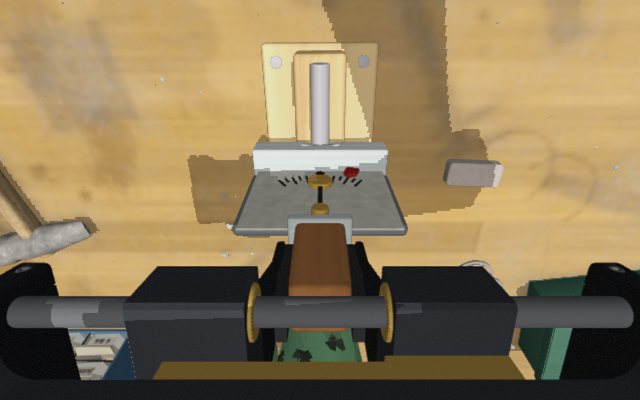

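Seated upright: pitch 0.003, about 9 N on the stud, pad compressed. Next I measure the mark's angle by casting rays onto the dial plane.

```bash
cat > mark.py <<'E'
from h import *
import sys
def frame(st,tilt=0.0,x0=None,y0=-99.6):
    # gauge frame: groove on stud axis; lean tilt to +y
    x0=486.9 if x0 is None else x0
    M=R.from_euler('x',-tilt).as_matrix(); return M,np.array([x0,y0,58.0])
def cast(c,uv,M,o,xg=-8.5):
    f,cx,cy,Mc,t=c; uv=np.atleast_2d(uv).astype(float)
    r=np.c_[(uv[:,0]-cx)/f,-(uv[:,1]-cy)/f,-np.ones(len(uv))]@Mc.T
    tg=(t-o)@M; rg=r@M; k=(xg-tg[0])/rg[:,0]; return tg+rg*k[:,None]
def meas(n,img,st,tilt):
    c=cam(n,st);M,o=frame(st,tilt)
    p=cv2.imread(f'pics/{img}.png')[:,:,::-1].copy();hsv=cv2.cvtColor(p,cv2.COLOR_RGB2HSV)
    uv0=proj(c,o+M@np.array([-8.5,0,60])).astype(int)
    near=np.zeros((400,640),bool);near[max(0,uv0[1]-55):uv0[1]+55,uv0[0]-70:uv0[0]+70]=1
    red=near&((hsv[...,0]<6)|(hsv[...,0]>174))&(hsv[...,1]>150)&(hsv[...,2]>60)
    k,lab,sts,cen=cv2.connectedComponentsWithStats(red.astype(np.uint8))
    print(n,'proj hinge',proj(c,o+M@np.array([-8.5,0,90.])).round(1),'proj zero tip',proj(c,o+M@np.array([-8.5,0,33.])).round(1))
    i=1+np.argmax(sts[1:,4]); v,u=np.nonzero(lab==i); G=cast(c,np.c_[u,v],M,o)
    rad=np.hypot(G[:,1],90-G[:,2]);ang=np.arctan2(G[:,1],90-G[:,2])
    j=rad.argmin();print(' red n',sts[i,4],'cen px',cen[i].round(1),'gauge',G.mean(0).round(1),'ang mean',ang.mean().round(3),'rad',rad.min().round(1),rad.max().round(1),'inner',np.median(ang[rad<rad.min()+3]).round(3), G[j].round(1))
    # brass bob/pointer
    br=near&(hsv[...,0]>12)&(hsv[...,0]<28)&(hsv[...,1]>120)&(hsv[...,2]>90)
    k,lab,sts,cen=cv2.connectedComponentsWithStats(br.astype(np.uint8))
    for i in range(1,k):
        if sts[i,4]>8:
            g=cast(c,cen[i],M,o,-9.5)[0]; print(' brass',sts[i,4],cen[i].round(1),g.round(1),'r',np.hypot(g[1],90-g[2]).round(1),'ang',np.arctan2(g[1],90-g[2]).round(3))
if __name__=='__main__':
    tilt=float(sys.argv[1]);
    st=readout.get_state()
    for n,i in zip(('wrist','scene','side'),sys.argv[2:]): meas(n,i,st,tilt)
E
python3 mark.py 0 w8 sc8 si8
python3 -c "
import cv2
p=cv2.imread('pics/w8.png');cv2.imwrite('pics/w8z.png',cv2.resize(p[135:240,225:415],None,fx=4,fy=4,interpolation=cv2.INTER_CUBIC))"
```

```text
wrist proj hinge [319.6 213. ] proj zero tip [319.6 173. ]
 red n 114 cen px [350.6 172.2] gauge [-8.5 22.4 31.5] ang mean 0.366 rad 53.5 70.6 inner 0.38 [-8.5 19.2 40.1]
 brass 162 [257. 139.] [ -9.5 -56.5 -40.9] r 142.5 ang -0.407
 brass 136 [381.6 138.2] [ -9.5  56.4 -43.1] r 144.6 ang 0.401
 brass 92 [250.3 168.5] [ -9.5 -50.6  27.1] r 80.8 ang -0.678
 brass 31 [387.7 167.5] [-9.5 50.1 25.3] r 81.8 ang 0.659
 brass 276 [319.5 181.4] [-9.5 -0.1 49.5] r 40.5 ang -0.002
 brass 165 [319.5 208.6] [-9.5 -0.1 86.7] r 3.3 ang -0.022
 brass 855 [319.3 233.6] [ -9.5  -0.2 112.8] r 22.8 ang -3.134
 brass 39 [259.2 236.5] [ -9.5 -30.7 115.5] r 39.9 ang -2.262
 brass 189 [367.4 239.5] [ -9.5  23.9 118.1] r 36.9 ang 2.437
scene proj hinge [407.7 246.1] proj zero tip [403.9 277.5]
 red n 48 cen px [433.8 225.5] gauge [ -8.5 -38.7 140.6] ang mean -2.487 rad 55.0 69.2 inner -2.442 [ -8.5 -35.4 132.1]
 brass 36 [392.7 217.8] [ -9.5  32.1 126.1] r 48.3 ang 2.415
 brass 101 [442.6 221.2] [ -9.5 -51.7 152.8] r 81.3 ang -2.452
 brass 20 [386.2 222.6] [ -9.5  43.6 113.5] r 49.5 ang 2.066
 brass 28 [395
[... 1123 characters left out ...]
.9 ang 1.115
 brass 23 [358.8 241. ] [ -9.5  -4.3 141.6] r 51.8 ang -3.059
 brass 13 [319.5 244.8] [ -9.5 129.2   9.5] r 152.2 ang 1.013
 brass 11 [321.7 254.5] [ -9.5 119.5 -11.6] r 156.9 ang 0.866
 brass 9 [355.3 260.2] [-9.5  0.5 87.7] r 2.3 ang 0.211
 brass 322 [327.9 282.1] [ -9.5  91.2 -73.8] r 187.5 ang 0.508
 brass 743 [395.9 296.6] [  -9.5 -113.   113.8] r 115.5 ang -1.778
 brass 15 [355.4 275.7] [-9.5 -4.  49.1] r 41.1 ang -0.097
 brass 10 [287.7 278.4] [  -9.5  309.2 -295.6] r 494.3 ang 0.676
 brass 50 [297.5 318. ] [  -9.5  256.  -422.6] r 573.0 ang 0.463
 brass 14 [311.4 322.1] [  -9.5  169.8 -330.1] r 453.1 ang 0.384
 brass 9 [378.1 322.2] [ -9.5 -83.    3.1] r 120.1 ang -0.763
```

View pics/w8z.png

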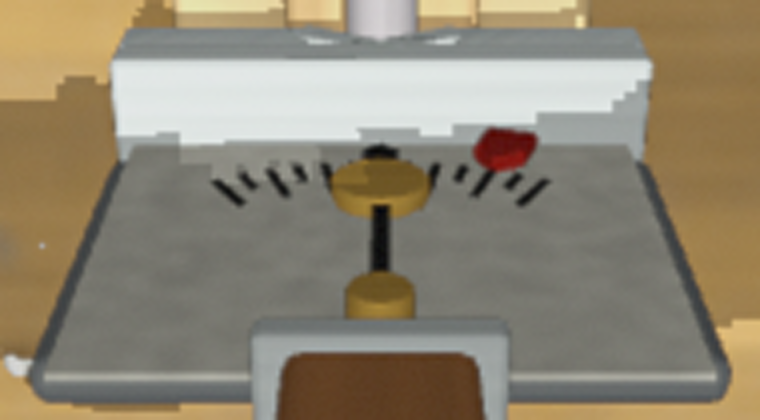

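```bash
python3 - <<'E'
from h import *
from mark import cast,frame
for n,i,box in (('scene','sc8',(380,262,420,292)),('side','si8',(338,262,362,285)),('wrist','w8',(335,160,370,182))):
    c=cam(n);M,o=frame(None,0)
    p=cv2.imread(f'pics/{i}.png')[:,:,::-1].copy();hsv=cv2.cvtColor(p,cv2.COLOR_RGB2HSV)
    m=((hsv[...,0]<8)|(hsv[...,0]>172))&(hsv[...,1]>130)&(hsv[...,2]>50)
    b=np.zeros_like(m);b[box[1]:box[3],box[0]:box[2]]=1
    v,u=np.nonzero(m&b);G=cast(c,np.c_[u,v],M,o)
    rad=np.hypot(G[:,1],90-G[:,2]);ang=np.arctan2(G[:,1],90-G[:,2])
    print(n,len(u),u.mean(),v.mean(),G.mean(0).round(1),ang.mean().round(3),rad.min().round(1),rad.max().round(1),ang.min(),ang.max())
    if n=='scene':
        # bob/hinge reference: centre-line offset
        print(cast(c,[(407.8,247.9),(405.2,270.2)],M,o))
E
```

```text
scene 31 393.4193548387097 274.7741935483871 [-8.5 20.2 27.8] 0.314 58.4 71.5 0.24820196443064205 0.38194573635969076
[[-8.5        -0.62779162 87.14885797]
 [-8.5        -0.81136536 47.03923055]]
side 14 348.0 272.92857142857144 [-8.5 21.2 30.1] 0.339 57.0 72.4 0.25340633283537395 0.4053838293981631
wrist 118 350.70338983050846 172.01694915254237 [-8.5 22.5 31.3] 0.366 53.5 71.4 0.2852252170509567 0.44091841392882714
```

Mark angle estimates: wrist 0.366, side 0.339, scene 0.314 raw (0.338 relative to the seen hinge). I'll lean to about 0.344, turning about the stud axis, then compare pointer and mark directly. Half first.

>>> {"op": "jog_arm", "data": {
  "increments": [0, 5.1, 0.1, 0.0423, 0, -0.0076, 15, 0, 5.1, 0.1, 0.0423, 0, -0.0076, 15, 0, 5.1, 0.1, 0.0423, 0, -0.0076, 15, 0, 5.1, 0.1, 0.0423, 0, -0.0076, 15, 0, 0, 0, 0, 0, 0, 15]
}}

```text
time_s: 19.08
tcp_pos: [490.7, -79.1, 174.5]
tool_rot: [-0.009, 0.992, -0.086, 0.09]
ft_force: [-1.3, -0.8, 1.8]
finger_gap: 25.4
```

>>> {"op": "jog_arm", "data": {
  "increments": [0, 5.1, 0.15, 0.0423, 0, -0.0076, 15, 0, 5.1, 0.15, 0.0423, 0, -0.0076, 15, 0, 5.1, 0.15, 0.0423, 0, -0.0076, 15, 0, 5.1, 0.15, 0.0423, 0, -0.0076, 15, 0, 0, 0, 0, 0, 0, 15, 0, 0, 0, 0, 0, 0, 15]
}}

```text
time_s: 19.82
tcp_pos: [491.1, -59.7, 169.4]
tool_rot: [-0.015, 0.981, -0.17, 0.089]
ft_force: [-3.6, 0.9, 5.1]
finger_gap: 25.5
```

>>> {"op": "jog_arm", "data": {
  "increments": [0, 0, 0, 0, 0, 0, 15, 0, 0, 0, 0, 0, 0, 15, 0, 0, 0, 0, 0, 0, 15, 0, 0, 0, 0, 0, 0, 15, 0, 0, 0, 0, 0, 0, 15, 0, 0, 0, 0, 0, 0, 15, 0, 0, 0, 0, 0, 0, 15, 0, 0, 0, 0, 0, 0, 15]
}}

```text
time_s: 20.82
tcp_pos: [491.1, -59.8, 169.4]
tool_rot: [-0.015, 0.981, -0.17, 0.089]
ft_force: [-2.6, 1.2, 4.9]
finger_gap: 25.5
```

```bash
python3 pitch.py w9
python3 - <<'E'
from h import *
s=readout.get_state();M=R.from_quat(s['tool_rot']).as_matrix();print('tool y',M[:,1],'lean',np.arcsin(-M[2,1]))
p,d,c=shot('side','si9')
p2,d2,c2=shot('scene','sc9')
a=cv2.resize(p[200:360,270:430],None,fx=2.5,fy=2.5)
b=cv2.resize(p2[200:360,330:490],None,fx=2.5,fy=2.5)
cv2.imwrite('pics/si9z.png',np.hstack([a,b])[:,:,::-1])
p=cv2.imread('pics/w9.png');cv2.imwrite('pics/w9z.png',cv2.resize(p[135:240,225:415],None,fx=4,fy=4,interpolation=cv2.INTER_CUBIC))
E
```

```text
t 20.825 tcp [491.07 -59.76 169.38] [-0.0147  0.9813 -0.1696  0.0895] F [-2.57  1.16  4.89] M [ 0.15  1.07 -0.27]
dial plane n pts 4953 tool normal [ 0.983 -0.001 -0.182] resid 0.31 world normal [-1.     0.001  0.001] x at z0: [1.000e-03 1.850e-01 9.673e+00]
foot tool min/max [ 25.7 -45.   92. ] [ 44.9  45.1 107.6]
tool y [ 0.00150438  0.94202125 -0.33554985] lean 0.34218886167265417
```

View pics/w9z.png

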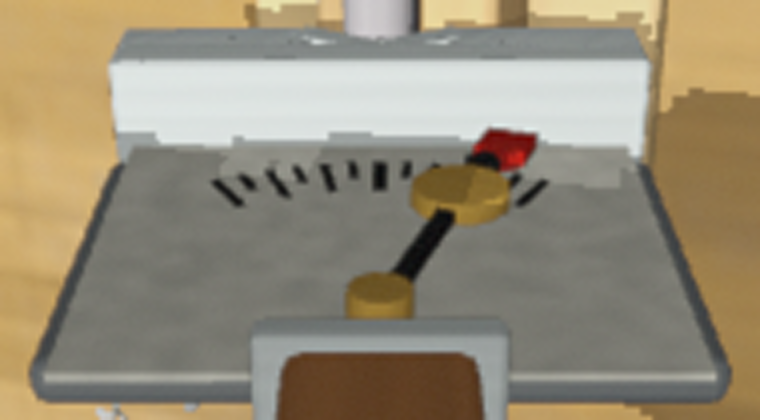

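View pics/si9z.png

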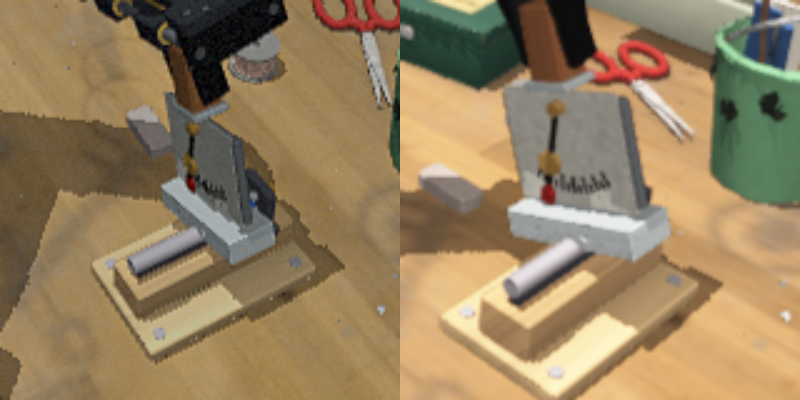

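```bash
python3 mark.py 0.342 w9 | egrep "wrist|red|r (3|4)[0-9]\.|r [0-9]\."
python3 - <<'E'
from h import *
from mark import cast,frame
for n,i,box,tilt in (('wrist','w8',(335,160,370,182),0),):
    pass
st=readout.get_state()
for n,i,box in (('scene','sc9',(535/2.5+180-40,262,400,292)),('wrist','w9',(335,160,370,182))):
    box=[int(x) for x in box]
    c=cam(n,st);M,o=frame(None,.342)
    p=cv2.imread(f'pics/{i}.png')[:,:,::-1].copy();hsv=cv2.cvtColor(p,cv2.COLOR_RGB2HSV)
    m=((hsv[...,0]<8)|(hsv[...,0]>172))&(hsv[...,1]>130)&(hsv[...,2]>50)
    b=np.zeros_like(m);b[box[1]:box[3],box[0]:box[2]]=1
    v,u=np.nonzero(m&b)
    if len(u)==0: print(n,'none');continue
    G=cast(c,np.c_[u,v],M,o);a=np.arctan2(G[:,1],90-G[:,2]);print(n,len(u),u.mean(),v.mean(),G.mean(0),a.mean())
    x,y=(310,165) if n=='wrist' else (370,235)
    w=60 
    cv2.imwrite(f'pics/{n}9c.png',cv2.resize(p[y-15:y+50,x:x+w],None,fx=9,fy=9,interpolation=cv2.INTER_CUBIC)[:,:,::-1])
E
```

```text
wrist proj hinge [318.9 212. ] proj zero tip [319.  172.1]
 red n 90 cen px [351.4 171.6] gauge [-8.5 23.3 32.2] ang mean 0.384 rad 53.0 68.7 inner 0.426 [-8.5 21.6 41.6]
 brass 278 [340. 183.] [-9.5 14.  53.3] r 39.2 ang 0.364
 brass 161 [319.4 208.8] [-9.5  0.3 88.1] r 2.0 ang 0.152
 brass 211 [371.5 238.9] [ -9.5  26.3 118.6] r 38.8 ang 2.397
scene 33 389.030303030303 277.1515151515151 [-8.5        20.24975386 27.42406593] 0.3128453183663957
wrist 97 351.25773195876286 171.7319587628866 [-8.5        23.16884924 32.40837438] 0.3833537318024911
```

View pics/wrist9c.png

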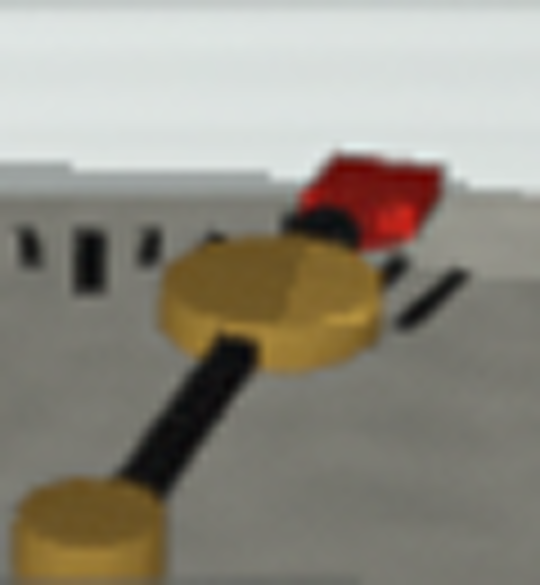

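View pics/scene9c.png

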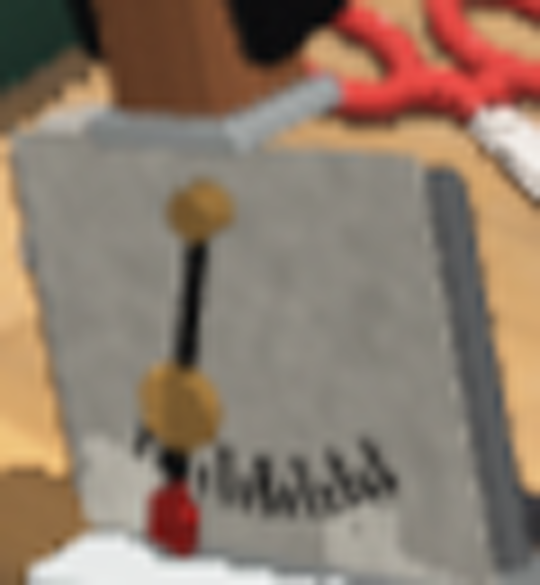

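Pointer and mark agree. The wrist view puts the mark 0.02 rad beyond the pointer and the scene view about 0.02 short, so it's centred within tolerance. The TCP matches a turn about the stud axis (expected -60.2/169.6, measured -59.8/169.4). The pad is compressed about 3.7 mm and about 9 N is on the stud. I'll check it's still and hand in.

```bash
python3 - <<'E'
from h import *
s=readout.get_state();print(s['time_s'],s['tcp_pos'],s['ft_force'],abs(s['joint_velocities']).max(),s['finger_gap'])
from station import order
print(order.hand_in())
E
```

```text
20.975 [491.06394361 -59.77103812 169.36290109] [-2.76867685  0.19407124  6.10900773] 0.000704276543977799 25.84424033264442
the job is handed in; nothing more can be done
None
```

I handed the job in at 21 s. The gauge is still gripped and sits on the stud, pressed into the blue stop and leaned 0.342 rad, with its pointer on the red mark. No verdict was reported.

- **Pick and place:** I gripped the gauge by its wooden post and set it upright on the stud. Contact came at the height I had calculated.
- **One thing went wrong:** on the first slide I pressed too hard. The drag tipped the gauge 0.18 rad in the fingers, with the foot left behind towards the robot. I lifted it, tilted the tool to stand it upright again, and raised the grip to 60 N.
- **Not slid the whole way:** I made the last 10 mm to the stop about 1.5 mm above the stud. The stop was felt within 0.2 mm of where vision put it, and I lowered the gauge onto the stud while against it. It then read upright within 0.003 rad before I rocked it over.
- **Final contact:** about 9–10 N on the stud. The pad is about 3.7 mm in, roughly 2.3 N, which I worked out from position because stud friction mixes into the force reading. The grip is firm at 25.8 mm, and the arm was still.
- **Pointer:** the two camera views disagree slightly. The wrist camera puts the mark about 0.02 rad beyond the pointer and the scene camera about 0.02 rad short. Both are well inside the 0.079 rad allowed.
- **Bystanders:** I kept clear of the jar, spool and block and saw no sign of them moving, but I did not re-measure their positions at the end.

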